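Park the index plunger and run the sample carriage across

ROBOT

A 6-joint arm with a two-finger parallel gripper is mounted at the origin on the work surface. World frame = base frame: x ahead of the robot, y to its left, z up, the work surface at z = 0. Lengths are in mm, angles in degrees, forces in N, time in s.
With the tool pointing down it reaches from about 300 to 850 mm from the base axis. Payload 4.2 kg.
Tool frame: the origin (TCP) lies midway between the tips of the shut fingers; the grasp point (between the pads) lies 19 mm behind it (env.grasp_offset is the distance from the TCP to the grasp point, in mm); z points along the fingers, y is the line along which they close (so a half turn about z gives the same grasp; the last joint's range is limited). The gripper opens to 91 mm and grips with 3 to 60 N. Pads are 32 mm wide; open, the fingers measure 118 mm over their backs; the gripper's body (76 mm by 178 mm) begins 60 mm behind the grasp point.
Start: joints at [66.75, 18.312, 89.639, -0, 72.044, -1.146], TCP at [216.376, 532.752, 213.976] pointing down, gripper open.
Joint ranges: [-177.97, 177.97], [-48.28, 115.42], [12.27, 149.76], [-77.06, 257.06], [2.81, 150.46], [-146.56, 146.56]. Speed limits (degrees/s): [147.25, 147.25, 180, 180, 180, 180].

INTERFACE

Orientations are given as [roll, pitch, yaw] about the fixed x, y, z axes, in that order (R = Rz(yaw) Ry(pitch) Rx(roll)).
In Python, from workcell import env, optics gives the robot as it stands. The module is installed in compiled form; this text tells all that it offers.
- The arm moves only by the tool send_rows, never from a script. Its argument "targets" is a list that holds one entry, the list of rows, each a list of 7 numbers: the turn, a rotation vector about the world's x, y, z scaled (see below), then the shift along the world's x, y, z scaled (see below), then the closure, from -1 (fully open) to 1 (shut). In form: [[[rx, ry, rz, x, y, z, gripper], ...]]. A call has 1 to 12 rows; each row shifts and turns the commanded pose from where the row before left it; what a row does not reach is not made up. The controller multiplies each number of a shift by 0.2 m and each number of a turn by pi/2 rad. A row lasts 1/10 s, in which the tool goes at most 50 mm and 8.59 degrees, less where a joint would pass 70% of its speed; a pose out of reach is approached as far as the arm can. A call with a number of a shift or a turn outside -1 to 1 is refused whole. A call with a gripper value outside its range is refused whole. The fingers move at their own pace and stop on an object; "grip_force" is the grip in N (left out, the last holds). Time passes only in rows, so rows that do not move let the fingers close. It gives the time, the measured TCP pose, the force, the opening and the grip force at its end, in the units of the state.
- env.state(): the state, without advancing time (a new reading comes with each control period).
- optics.grab_frame(name): name is "scene" or "side" or "wrist"; returns (picture, depth): 400x640x3 uint8, red, green, blue; 400x640 float32, mm along the optical axis (not along the pixel's ray), 0 where there is no reading.
- optics.camera_info(name): a dict with "camera_matrix" (3x3 intrinsics, pixels), "k1" (the pictures are not rectified: a ray, as slopes to the right and down, at radius r is drawn at 1 + k1 r^2 times it, then the intrinsics apply), "R" (3x3) and "t" (3): a world point X has camera coordinates R X + t; the wrist camera has in their place "mount" (4x4, takes a point from camera to tool coordinates, whose origin is the TCP and whose axes are the flange's). Camera axes: x right, y down, z forward; pixel columns grow to the right and rows downward; lengths in mm; the calibration is good to about 2 mm. A picture is of the moment at which its call begins: read the wrist's pose just before it. camera_info takes no time and is no camera call.
- env.job_done(): hands the job in; it is judged then, once.
Trained networks look in the newest picture that a camera, given by its name, has taken for a name from the list of things; names that differ only in an ending like _2 or _b are one class to them, and where a whole thing is asked for, a point or a joint stands for the part that bears it (a point fixed in the world has none). Each returns a list of dicts, best first, with "conf" (0 to 1); they miss things now and then, are a little off and sometimes report something else, mostly with a low value. They report only what shows in the picture. A call takes as long as a camera call.
- optics.silhouettes(camera, name): "mask" (400x640 bool, what is visible of it) and "at" ([column, row] in pixels, amid what is visible of it).
- optics.place_of(camera, name): "at" ([column, row] in pixels: a listed point, or the origin of a listed thing).
The state is a dict: "time_s": time; "qpos": joint angles; "qvel": joint speeds; "effort": joint torques, N m; "ee_pos": TCP position; "ee_rot": TCP orientation; "force": force on the tool from outside, world axes, zero at the start; "torque": the same for the moment, N m; "gripper_width": finger opening in mm; "gripper_force": force on a finger pad.
Only numpy, scipy, OpenCV 4.12 (cv2) and the standard library are available. Lean on these libraries where they do the work, as an engineer would, in place of code of your own. Each camera call takes 0.05 s, during which the arm holds its last target. There are 200 camera calls.

TASK

Free the vial carriage on the transfer slide: pull the sprung index plunger up by its T-bar, twist it to the left (anticlockwise from above) and let it down into its rest notch so that it stays retracted when you let go. Then slide the carriage by its tab fully home to the left end of the slide. Do not force the plunger against its guide, slide the carriage gently, and leave the bottle, beaker and jar alone.

Things in the scene. Friction and masses are not known exactly. Their poses are not given: they have to be found in the camera images.
- slide_base: Fixed transfer slide: aluminium plate 170 x 400 mm with two dark rails. Origin on the bench amid the rails; x away from the robot, y to the left along the slide, z up. A bracket with an arm over the carriage (arm top 68 mm above the bench, x 16 to 104 mm, y -35 to 35 mm) carries the plunger; above it only the plunger and its guide stand.
- bar_top (a point): Centre of the top face of the plunger's black T-bar, on the plunger's vertical axis (base x 50 mm, y 0). Bar 46 mm long, 12 thick, 24 high; top 156 mm above the bench when down. The point's x runs along the bar and turns with it, parallel to the base's x at twist 0. Under the bar only a 12 mm stem, and 16 mm or more of free height over the guide's cap.
- pull (a joint): Lift of the plunger in m, 0 = down (pin 5 mm deep in the carriage), up is positive. A spring holds it down: 9 N at 0 with its weight, 0.25 N more per mm. The lift needed differs each time (adjustable guide): its cross pin clears the slot's rim at a lift of 12 to 28 mm and meets a firm top stop 3 mm higher. Below the rim it cannot twist.
- twist (a joint): Twist of the plunger in rad, 0 = as found, positive anticlockwise from above; a light spring turns it back (0.04 Nm, 0.03 Nm/rad more). The middle of the rest notch lies at 0.82 to 1.36 rad, different each time; a firm stop wall is met 0.07 rad past it. Let down from there, or up to 0.12 rad before the wall, the cross pin drops in; elsewhere it springs back.
- plunger: The sprung plunger (stem, cross pin, T-bar). This origin is a fixed point on its axis, at the bracket's top face, 68 mm above the bench; axes as slide_base. Parked in the notch (5 mm deep below the rim) its lift reads 7 to 23 mm and the pin is clear of the carriage; it then stays by itself.
- guide: The plunger's dark steel guide, 41 mm diameter, its cap's top 100 to 116 mm above the bench. The steel cross pin on the stem runs in its J-slot: straight up, left over a rim, down into the rest notch. The cross pin must not press on it with more than 35 N. Origin as plunger, fixed.
- carriage (a joint): Travel of the carriage along the base's +y in m: 0 = right end, held there by the plunger's pin; 0.14 = home against the left end. Rubs with about 2.5 N.
- tab_top (a point): Centre of the top face of the carriage's black upright tab, 98 mm above the bench; tab 36 mm along base x, 10 mm along y, 48 mm high above the carriage plate. At travel 0 it is at base x -62, y -100 mm. Beside it towards the bracket, fixed to the carriage: a white block from 28 mm and capped vials from 39 mm off the tab's centre, up to 107 mm above the bench.
- reagent: Bystander: white plastic bottle, 60 mm diameter, 150 mm tall, loose, beyond the right end of the slide. Origin under its centre.
- beaker: Bystander: glass beaker, 66 mm diameter, 85 mm tall, loose, beyond the left end of the slide. Origin under its centre.
- sample_jar: Bystander: amber jar with black lid, 56 mm diameter, 60 mm tall, loose, behind the bracket. Origin under its centre.

How it is judged:
By the outcome, as a careful person would: the job done as asked, in the order asked, and still so for the second after the job is handed in, with the robot touching nothing.
It also fails if it takes over 64 s, if anything falls off the work surface, if the arm or the gripper's body presses on something with over 40 N, if the wrist force passes 120 N, or if a joint passes its speed limit or range.

## Working session

There is one attempt and no reset: what is moved stays moved. The work goes in short steps, Python scripts to look and compute and a tool call to move; the robot and the scene stay as the last step left them, time stands still between calls to the robot, and variables do not carry over. Pictures are saved under pics/ and viewed, at most 10 in all, crops included, and the job is handed in when it is done.

Besides the shell and the picture viewer there is one more tool, called after "Emit:" as name(argument=value, ...) on one line, values as JSON. send_rows: Moves the arm, as the interface text tells. Its arguments: {"type":"object","properties":{"targets":{"type":"array"},"grip_force":{"type":"number"}},"required":["targets"]}

```bash
mkdir -p pics
cat > h.py <<'E'
import numpy as np, cv2
from workcell import env, optics
from scipy.spatial.transform import Rotation as Ro
def cam(n):
    i=optics.camera_info(n); K=np.array(i["camera_matrix"]);k1=i["k1"]
    if "mount" in i:
        s=env.state(); T=np.eye(4); T[:3,:3]=Ro.from_euler('xyz',s["ee_rot"],degrees=True).as_matrix(); T[:3,3]=s["ee_pos"]
        M=T@np.array(i["mount"]); return K,k1,M[:3,:3],M[:3,3]
    R=np.array(i["R"]);t=np.array(i["t"]); return K,k1,R.T,-R.T@t
def ray(c,px):
    K,k1,R,o=c
    u=cv2.undistortPoints(np.array([[px]],float),K,np.array([k1,0,0,0.]))[0,0]
    return o,R@np.array([u[0],u[1],1])
def onz(c,px,z):
    o,d=ray(c,px); return o+d*(z-o[2])/d[2]
def proj(c,X):
    K,k1,R,o=c
    p=R.T@(np.array(X)-o); u=p[:2]/p[2]; u=u*(1+k1*(u@u)); return (K@np.r_[u,1])[:2]
def tri(rays):
    A=0;b=0
    for o,d in rays:
        d=d/np.linalg.norm(d);P=np.eye(3)-np.outer(d,d);A=A+P;b=b+P@o
    return np.linalg.solve(A,b)
E
python3 - <<'E'
from h import *
print(env.state(), env.grasp_offset)
ims=[]
for n in ["scene","side"]:
    c=cam(n);p,d=optics.grab_frame(n);cv2.imwrite(f"pics/{n}0.png",p[:,:,::-1])
    for t,z in [("slide_base",0),("bar_top",156),("tab_top",98),("plunger",68),("reagent",0),("beaker",0),("sample_jar",0)]:
        for r in optics.place_of(n,t)[:2]: print(n,t,round(r["conf"],2),np.round(r["at"]),np.round(onz(c,r["at"],z),1))
E
```

```text
{'time_s': 0.0, 'qpos': array([ 6.67504628e+01,  1.83507126e+01,  8.97081266e+01, -1.55353603e-03,
        7.20419145e+01, -1.14786213e+00]), 'qvel': array([0.03552352, 0.0696463 , 0.02820737, 0.12080665, 0.06360949,
       0.03577896]), 'effort': array([ 2.47119504e-03, -4.12459588e+01, -2.31973404e+01,  7.31078745e-02,
        4.56792733e-02, -1.37426664e-04]), 'ee_pos': array([216.16812815, 532.26758221, 213.11791911]), 'ee_rot': array([-1.79899237e+02, -5.41651008e-04,  1.57898805e+02]), 'force': array([-0.96295964,  0.00865843,  0.29583543]), 'torque': array([-0.0221308 ,  0.00078897,  0.01336705]), 'gripper_force': 0.0, 'gripper_width': 91.13903782457623} 18.8
scene slide_base 0.73 [336. 209.] [531.3  93.1   0. ]
scene slide_base 0.44 [338. 208.] [528.6  97.5   0. ]
scene bar_top 0.52 [334. 181.] [578.1  80.  156. ]
scene tab_top 0.93 [300. 164.] [457.   14.7  98. ]
scene plunger 0.72 [342. 210.] [589.1  97.3  68. ]
scene reagent 0.56 [238. 203.] [ 478.9 -153.2    0. ]
scene beaker 0.7 [450. 212.] [577.6 377.5   0. ]
scene sample_jar 0.9 [309. 272.] [705.    5.7   0. ]
scene sample_jar 0.42 [336. 183.] [444.9 106.6  -0. ]
side slide_base 0.67 [281. 229.] [530.3 104.2  -0. ]
side bar_top 0.65 [299. 186.] [581.3  88.5 156. ]
side bar_top 0.53 [271. 304.] [ 465.3 -268.5  156. ]
side tab_top 0.97 [253. 228.] [451.1  15.3  98. ]
side reagent 0.93 [274. 305.] [ 474.7 -153.6    0. ]
side beaker 0.72 [282. 170.] [572.  385.5   0. ]
side sample_jar 0.96 [351. 245.] [705.    2.9   0. ]
```

Run:
```python
from h import *
a=cv2.imread("pics/scene0.png")[120:320,200:500];b=cv2.imread("pics/side0.png")[110:330,180:440]
a=cv2.resize(a,(400,300));b=cv2.resize(b,(400,300));cv2.imwrite("pics/v1.png",cv2.resize(np.hstack([a,b]),(800,300)))
p,d=optics.grab_frame("wrist");cv2.imwrite("pics/w0.png",p[:,:,::-1])
i=optics.camera_info("wrist");print(np.round(i["mount"],3))
# angle of view
print(i["camera_matrix"])
```

```text
[[   0.      -0.961   -0.277   78.981]
 [   1.       0.       0.      -0.273]
 [   0.      -0.277    0.961 -169.894]
 [   0.       0.       0.       1.   ]]
[[275.35369656   0.         320.04209588]
 [  0.         275.35369656 199.64362385]
 [  0.           0.           1.        ]]
```

View pics/v1.png

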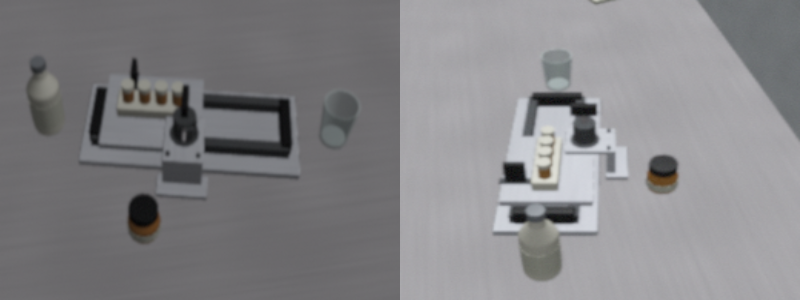

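Emit:
send_rows(targets=[[[0,0,-0.0784,0.076,-0.0927,0.01,-0.2],[0,0,-0.0784,0.076,-0.0927,0.01,-0.2],[0,0,-0.0784,0.076,-0.0927,0.01,-0.2],[0,0,-0.0784,0.076,-0.0927,0.01,-0.2],[0,0,-0.0784,0.076,-0.0927,0.01,-0.2],[0,0,-0.0784,0.076,-0.0927,0.01,-0.2],[0,0,-0.0784,0.076,-0.0927,0.01,-0.2],[0,0,-0.0784,0.076,-0.0927,0.01,-0.2],[0,0,-0.0784,0.076,-0.0927,0.01,-0.2],[0,0,-0.0784,0.076,-0.0927,0.01,-0.2],[0,0,-0.0784,0.076,-0.0927,0.01,-0.2],[0,0,-0.0784,0.076,-0.0927,0.01,-0.2]]])

```text
time_s: 2.05
ee_pos: [399.3, 309.5, 238.2]
ee_rot: [180.0, -0.0, 72.9]
force: [0.3, 0.0, 0.2]
gripper_width: 54.9
gripper_force: 0.0
```

Emit:
send_rows(targets=[[[0,0,-0.0784,0.076,-0.0927,0.01,-0.2],[0,0,-0.0784,0.076,-0.0927,0.01,-0.2],[0,0,-0.0784,0.076,-0.0927,0.01,-0.2],[0,0,-0.0784,0.076,-0.0927,0.01,-0.2],[0,0,-0.0784,0.076,-0.0927,0.01,-0.2],[0,0,-0.0784,0.076,-0.0927,0.01,-0.2],[0,0,-0.0784,0.076,-0.0927,0.01,-0.2],[0,0,-0.0784,0.076,-0.0927,0.01,-0.2],[0,0,-0.0784,0.076,-0.0927,0.01,-0.2],[0,0,-0.0784,0.076,-0.0927,0.01,-0.2],[0,0,-0.0784,0.076,-0.0927,0.01,-0.2],[0,0,-0.0784,0.076,-0.0927,0.01,-0.2]]])

```text
time_s: 3.25
ee_pos: [581.7, 87.0, 262.1]
ee_rot: [180.0, -0.0, -11.7]
force: [-0.7, 0.3, 0.3]
gripper_width: 54.4
gripper_force: 0.0
```

Run:
```python
from h import *
s=env.state();print(s["time_s"],s["ee_pos"],s["ee_rot"],s["qpos"])
n="wrist";c=cam(n);p,d=optics.grab_frame(n);np.save("w1d.npy",d);cv2.imwrite("pics/w1.png",p[:,:,::-1])
for t,z in [("slide_base",0),("bar_top",156),("tab_top",98),("plunger",68),("guide",68)]:
    for r in optics.place_of(n,t)[:2]: print(n,t,round(r["conf"],2),np.round(r["at"]),np.round(onz(c,r["at"],z),1))
```

```text
3.25 [581.70915433  86.97241917 262.06801008] [ 1.79999152e+02 -1.36271222e-04 -1.17437304e+01] [ 7.38357488e+00  1.80884658e+01  8.30274003e+01 -8.62087543e-04
  7.88842831e+01  1.09127471e+02]
wrist slide_base 0.57 [317. 204.] [530.8 102.5   0. ]
wrist bar_top 0.81 [320. 197.] [582.7  86.6 156. ]
wrist plunger 0.71 [320. 181.] [581.4  87.5  68. ]
wrist guide 0.77 [320. 181.] [580.8  87.   68. ]
```

View pics/w1.png

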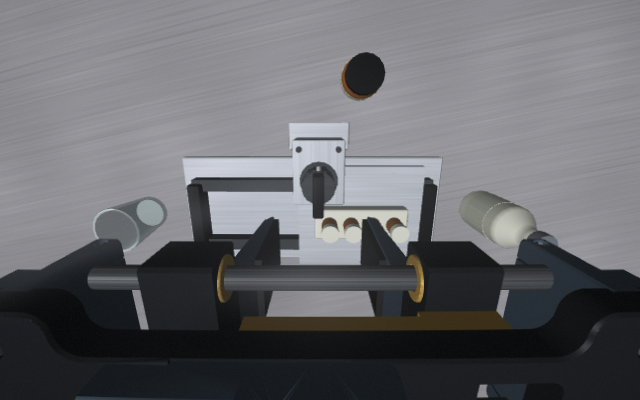

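Emit:
send_rows(targets=[[[0,0,0,0,0,-0.08,-0.2],[0,0,0,0,0,-0.08,-0.2],[0,0,0,0,0,-0.08,-0.2],[0,0,0,0,0,-0.08,-0.2],[0,0,0,0,0,-0.08,-0.2],[0,0,0,0,0,-0.08,-0.2],[0,0,0,0,0,-0.08,-0.2],[0,0,0,0,0,-0.06,-0.2],[0,0,0,0,0,-0.05,-0.2],[0,0,0,0,0,0,-0.2]]])

```text
time_s: 4.55
ee_pos: [580.1, 88.1, 126.7]
ee_rot: [179.9, 0.1, -11.4]
force: [-0.2, -0.2, -0.1]
gripper_width: 54.7
gripper_force: 0.0
```

Emit:
send_rows(targets=[[[0,0,0,0,0,0,0.3],[0,0,0,0,0,0,0.5],[0,0,0,0,0,0,0.6],[0,0,0,0,0,0,0.7],[0,0,0,0,0,0,1],[0,0,0,0,0,0,1]]], grip_force=8)

```text
time_s: 5.15
ee_pos: [581.5, 88.8, 128.3]
ee_rot: [-179.9, -0.0, -11.5]
force: [0.2, 4.0, -0.8]
gripper_width: 12.2
gripper_force: 8.0
```

Run:
```python
from h import *
s=env.state();print(s)
n="scene"
for n in ["scene","side"]:
  p,d=optics.grab_frame(n);cv2.imwrite(f"pics/{n}1.png",p[:,:,::-1])
```

```text
{'time_s': 5.15, 'qpos': array([  7.49010473,  23.16996579,  95.21915479,   0.14081461,
        61.53693284, 108.92796546]), 'qvel': array([ 0.32611731,  0.21850097, -0.00706018,  0.99772123, -0.34076668,
        0.09430554]), 'effort': array([-3.13988104e+00, -4.42386103e+01, -2.08197516e+01, -1.54632188e+00,
        3.19320699e-01, -3.37552931e-02]), 'ee_pos': array([581.54077795,  88.78956571, 128.27043097]), 'ee_rot': array([-1.79858855e+02, -2.96953527e-02, -1.15049286e+01]), 'force': array([ 0.15866426,  3.99579377, -0.79252416]), 'torque': array([ 0.75889653,  0.11362699, -0.04472331]), 'gripper_force': 8.003172799944878, 'gripper_width': 12.248123203251437}
```

Emit:
send_rows(targets=[[[0,0,0,0,0.008,0,1],[0,0,0,0,0,0,1],[0,0,0,0,0,0,1],[0,0,0,0,0,0,1]]], grip_force=35)

```text
time_s: 5.65
ee_pos: [581.5, 89.2, 128.2]
ee_rot: [180.0, -0.0, -11.4]
force: [0.9, 0.9, 2.1]
gripper_width: 12.0
gripper_force: 35.0
```

Run:
```python
from h import *
s=env.state();print(s["force"],s["torque"],s["ee_pos"],s["ee_rot"],s["gripper_force"])
```

```text
[0.90103315 0.86836605 2.14215944] [ 0.08680835 -0.04097898 -0.03220271] [581.51444615  89.24957997 128.22748731] [ 1.79993601e+02 -4.95867423e-02 -1.14476148e+01] 34.999868273735046
```

Emit:
send_rows(targets=[[[0,0,0,0,0,0.01,1],[0,0,0,0,0,0.01,1],[0,0,0,0,0,0.01,1],[0,0,0,0,0,0.01,1],[0,0,0,0,0,0.01,1],[0,0,0,0,0,0.01,1],[0,0,0,0,0,0,1],[0,0,0,0,0,0,1]]])

```text
time_s: 6.45
ee_pos: [581.4, 89.3, 139.1]
ee_rot: [180.0, 0.0, -11.4]
force: [4.2, 1.1, -12.6]
gripper_width: 11.8
gripper_force: 35.0
```

Emit:
send_rows(targets=[[[0,0,0,0,0,0.005,1],[0,0,0,0,0,0.005,1],[0,0,0,0,0,0,1]]])

```text
time_s: 6.75
ee_pos: [581.4, 89.2, 141.0]
ee_rot: [180.0, 0.0, -11.4]
force: [5.9, 0.2, -12.7]
gripper_width: 11.9
gripper_force: 35.0
```

Emit:
send_rows(targets=[[[0,0,0,0.005,0,0.005,1],[0,0,0,0.005,0,0.005,1],[0,0,0,0,0,0,1]]])

```text
time_s: 7.05
ee_pos: [581.8, 89.2, 142.9]
ee_rot: [179.9, 0.2, -11.5]
force: [1.2, 0.9, -12.5]
gripper_width: 12.1
gripper_force: 35.0
```

Emit:
send_rows(targets=[[[0,0,0,0,0,0.005,1],[0,0,0,0,0,0,1]]])

```text
time_s: 7.25
ee_pos: [581.8, 89.2, 144.4]
ee_rot: [179.9, 0.2, -11.4]
force: [0.3, 1.3, -13.0]
gripper_width: 11.8
gripper_force: 35.0
```

Emit:
send_rows(targets=[[[0,0,0,0,0,0.005,1],[0,0,0,0,0,0,1]]])

```text
time_s: 7.45
ee_pos: [581.8, 89.2, 145.6]
ee_rot: [179.9, 0.2, -11.5]
force: [-1.9, 0.8, -14.5]
gripper_width: 12.1
gripper_force: 35.0
```

Emit:
send_rows(targets=[[[0,0,0,0,0,0.005,1],[0,0,0,0,0,0,1]]])

```text
time_s: 7.65
ee_pos: [581.9, 89.3, 146.6]
ee_rot: [179.9, 0.2, -11.4]
force: [-2.6, -0.0, -13.5]
gripper_width: 11.8
gripper_force: 35.0
```

Emit:
send_rows(targets=[[[0,0,0,0,0,0.005,1],[0,0,0,0,0,0,1]]])

```text
time_s: 7.85
ee_pos: [582.0, 89.3, 147.6]
ee_rot: [179.9, 0.2, -11.4]
force: [-4.7, 0.6, -14.2]
gripper_width: 12.0
gripper_force: 35.0
```

Emit:
send_rows(targets=[[[0,0,0,0,0,0.005,1],[0,0,0,0,0,0,1]]])

```text
time_s: 8.05
ee_pos: [582.0, 89.3, 148.6]
ee_rot: [179.9, 0.2, -11.5]
force: [-5.7, -0.3, -13.9]
gripper_width: 11.8
gripper_force: 35.0
```

Emit:
send_rows(targets=[[[0,0,0,-0.008,0,0.005,1],[0,0,0,0,0,0,1]]])

```text
time_s: 8.25
ee_pos: [581.7, 89.3, 150.2]
ee_rot: [180.0, -0.0, -11.4]
force: [-3.4, -0.2, -15.7]
gripper_width: 12.0
gripper_force: 35.0
```

Emit:
send_rows(targets=[[[0,0,0,0,0,0.005,1],[0,0,0,0,0,0,1]]])

```text
time_s: 8.45
ee_pos: [581.7, 89.3, 151.1]
ee_rot: [180.0, -0.0, -11.4]
force: [-2.3, -0.7, -14.1]
gripper_width: 11.9
gripper_force: 35.0
```

Emit:
send_rows(targets=[[[0,0,0,0,0,0.005,1],[0,0,0,0,0,0,1]]])

```text
time_s: 8.65
ee_pos: [581.7, 89.3, 152.1]
ee_rot: [180.0, -0.0, -11.4]
force: [-2.9, -0.2, -14.3]
gripper_width: 11.8
gripper_force: 35.0
```

Lift about 24 mm; carrying on.

Emit:
send_rows(targets=[[[0,0,0,0,0,0.005,1],[0,0,0,0,0,0,1]]])

```text
time_s: 8.85
ee_pos: [581.7, 89.3, 153.0]
ee_rot: [180.0, -0.0, -11.4]
force: [-1.9, -0.7, -15.1]
gripper_width: 12.0
gripper_force: 35.0
```

Emit:
send_rows(targets=[[[0,0,0,0,0,0.005,1],[0,0,0,0,0,0,1]]])

```text
time_s: 9.05
ee_pos: [581.7, 89.3, 154.1]
ee_rot: [180.0, -0.0, -11.5]
force: [-1.9, -0.5, -14.2]
gripper_width: 11.8
gripper_force: 35.0
```

Emit:
send_rows(targets=[[[0,0,0,0,0,0.005,1],[0,0,0,0,0,0,1]]])

```text
time_s: 9.25
ee_pos: [581.7, 89.3, 155.1]
ee_rot: [180.0, -0.0, -11.4]
force: [-1.4, -1.0, -15.0]
gripper_width: 11.7
gripper_force: 35.0
```

Emit:
send_rows(targets=[[[0,0,0,0,0,0.005,1],[0,0,0,0,0,0,1]]])

```text
time_s: 9.45
ee_pos: [581.7, 89.3, 155.5]
ee_rot: [180.0, 0.0, -11.4]
force: [-0.9, -0.7, -18.0]
gripper_width: 11.9
gripper_force: 35.0
```

Emit:
send_rows(targets=[[[0,0,0,0,0,0.005,1],[0,0,0,0,0,0,1]]])

```text
time_s: 9.65
ee_pos: [581.7, 89.3, 155.7]
ee_rot: [180.0, 0.0, -11.4]
force: [0.5, -1.3, -24.4]
gripper_width: 11.9
gripper_force: 35.0
```

Run:
```python
from h import *
for n in ["scene","side"]:
  c=cam(n);p,d=optics.grab_frame(n);cv2.imwrite(f"pics/{n}2.png",p[:,:,::-1])
  for r in optics.place_of(n,"bar_top"): print(n,r, proj(c,[582,88,156]),proj(c,[582,88,185]))
s=env.state();print(s["force"],s["torque"],s["ee_pos"])
b=cv2.imread("pics/side2.png")[130:270,220:400];a=cv2.imread("pics/scene2.png")[130:270,250:430]
cv2.imwrite("pics/v2.png",cv2.resize(np.hstack([a,b]),(792,308),interpolation=cv2.INTER_CUBIC))
```

```text
scene {'at': [338.7, 176.2], 'conf': 0.47} [338.19173736 182.35204311] [338.44809972 173.1875023 ]
scene {'at': [296.0, 162.6], 'conf': 0.31} [338.19173736 182.35204311] [338.44809972 173.1875023 ]
side {'at': [303.6, 212.2], 'conf': 0.72} [299.00714898 185.97812275] [298.72360051 176.88659302]
side {'at': [299.0, 178.7], 'conf': 0.41} [299.00714898 185.97812275] [298.72360051 176.88659302]
[  1.65978409   0.18039656 -25.09136295] [-0.22034664 -0.11931528 -0.02161995] [581.64300896  89.33828004 155.63950715]
```

View pics/v2.png

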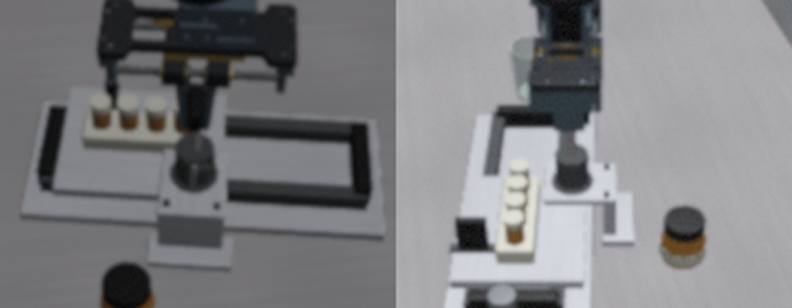

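Emit:
send_rows(targets=[[[0,0,0,0,0,-0.008,1],[0,0,0,0,0,-0.007,1],[0,0,0,0,0,0,1],[0,0,0,0,0,0,1]]])

```text
time_s: 10.25
ee_pos: [581.7, 89.4, 154.6]
ee_rot: [-180.0, -0.0, -11.4]
force: [-1.2, -0.7, -14.4]
gripper_width: 11.9
gripper_force: 35.0
```

Emit:
send_rows(targets=[[[0,0,0.03,0,0,0,1],[0,0,0.03,0,0,0,1],[0,0,0.03,0,0,0,1],[0,0,0,0,0,0,1],[0,0,0,0,0,0,1]]])

```text
time_s: 10.75
ee_pos: [581.7, 89.3, 154.3]
ee_rot: [180.0, -0.0, -3.4]
force: [-1.0, -1.6, -15.8]
gripper_width: 12.2
gripper_force: 35.0
```

```bash
cat > st.py <<'E'
from h import *
s=env.state();print(s["time_s"],*[np.round(s[k],2) for k in ["force","torque","ee_pos","ee_rot","qpos"]])
E
python3 st.py
```

```text
10.75 [ -0.95  -1.62 -15.85] [-0.43  0.54 -0.06] [581.66  89.26 154.29] [ 1.7998e+02 -3.0000e-02 -3.4000e+00] [ 7.6200e+00  2.1930e+01  9.3100e+01 -2.0000e-02  6.4940e+01  1.0103e+02]
```

Emit:
send_rows(targets=[[[0,0,0.04,0,0,0,1],[0,0,0.04,0,0,0,1],[0,0,0.04,0,0,0,1],[0,0,0.04,0,0,0,1],[0,0,0.04,0,0,0,1],[0,0,0,0,0,0,1]]])

```text
time_s: 11.35
ee_pos: [581.7, 89.0, 154.1]
ee_rot: [180.0, -0.0, 14.6]
force: [-0.5, -2.4, -15.5]
gripper_width: 11.7
gripper_force: 35.0
```

```bash
python3 st.py
```

```text
11.35 [ -0.47  -2.41 -15.46] [-0.75  0.41 -0.09] [581.72  89.01 154.11] [ 1.7995e+02 -1.0000e-02  1.4610e+01] [ 7.610e+00  2.195e+01  9.311e+01 -5.000e-02  6.492e+01  8.302e+01]
```

Emit:
send_rows(targets=[[[0,0,0.04,0,0,0,1],[0,0,0.04,0,0,0,1],[0,0,0.04,0,0,0,1],[0,0,0.03,0,0,0,1],[0,0,0,0,0,0,1],[0,0,0,0,0,0,1]]])

```text
time_s: 11.95
ee_pos: [581.8, 88.9, 154.1]
ee_rot: [179.9, -0.0, 28.0]
force: [-0.7, -3.8, -15.3]
gripper_width: 11.7
gripper_force: 35.0
```

```bash
python3 st.py
```

```text
11.95 [ -0.71  -3.82 -15.31] [-0.88  0.29 -0.11] [581.8   88.94 154.11] [ 1.7994e+02 -1.0000e-02  2.8040e+01] [ 7.600e+00  2.195e+01  9.311e+01 -6.000e-02  6.491e+01  6.959e+01]
```

Emit:
send_rows(targets=[[[0,0,0.03,0,-0.006,0,1],[0,0,0.03,0,0,0,1],[0,0,0.02,0,0,0,1],[0,0,0,0,0,0,1],[0,0,0,0,0,0,1]]])

```text
time_s: 12.45
ee_pos: [581.9, 88.6, 154.1]
ee_rot: [-180.0, -0.1, 35.3]
force: [-0.1, -0.5, -14.7]
gripper_width: 11.9
gripper_force: 35.0
```

```bash
python3 st.py
```

```text
12.45 [ -0.14  -0.5  -14.75] [-0.31  0.25 -0.01] [581.87  88.62 154.1 ] [-1.7999e+02 -6.0000e-02  3.5260e+01] [7.520e+00 2.194e+01 9.313e+01 4.000e-02 6.488e+01 6.224e+01]
```

Emit:
send_rows(targets=[[[0,0,0.02,0,0,0,1],[0,0,0.01,0,0,0,1],[0,0,0,0,0,0,1]]])

```text
time_s: 12.75
ee_pos: [581.9, 88.6, 154.1]
ee_rot: [-180.0, -0.1, 38.0]
force: [0.3, -0.2, -15.9]
gripper_width: 11.3
gripper_force: 35.0
```

```bash
python3 st.py
```

```text
12.75 [  0.3   -0.22 -15.94] [-0.19  0.12 -0.1 ] [581.86  88.56 154.07] [-1.800e+02 -6.000e-02  3.801e+01] [7.520e+00 2.194e+01 9.313e+01 4.000e-02 6.489e+01 5.949e+01]
```

Emit:
send_rows(targets=[[[0,0,0.02,0,0,0,1],[0,0,0.01,0,0,0,1],[0,0,0,0,0,0,1]]])

```text
time_s: 13.05
ee_pos: [581.9, 88.5, 154.1]
ee_rot: [180.0, -0.1, 40.7]
force: [-0.4, 0.2, -16.3]
gripper_width: 11.9
gripper_force: 35.0
```

```bash
python3 st.py
```

```text
13.05 [ -0.36   0.2  -16.31] [-0.14  0.01 -0.09] [581.87  88.53 154.1 ] [ 1.7999e+02 -6.0000e-02  4.0720e+01] [7.520e+00 2.194e+01 9.313e+01 3.000e-02 6.488e+01 5.679e+01]
```

Emit:
send_rows(targets=[[[0,0,0.02,0,0,0,1],[0,0,0,0,0,0,1]]])

```text
time_s: 13.25
ee_pos: [581.9, 88.5, 154.1]
ee_rot: [180.0, -0.1, 42.5]
force: [0.5, 0.2, -15.1]
gripper_width: 12.0
gripper_force: 35.0
```

```bash
python3 st.py
```

```text
13.25 [  0.45   0.25 -15.08] [-0.02 -0.03 -0.1 ] [581.88  88.48 154.09] [ 1.7999e+02 -6.0000e-02  4.2510e+01] [7.510e+00 2.194e+01 9.313e+01 3.000e-02 6.488e+01 5.499e+01]
```

Emit:
send_rows(targets=[[[0,0,0,0,0,0,1],[0,0,0.01,0,0,0,1],[0,0,0,0,0,0,1]]], grip_force=20)

```text
time_s: 13.55
ee_pos: [581.8, 88.5, 154.1]
ee_rot: [180.0, -0.0, 43.5]
force: [1.2, 0.7, -15.7]
gripper_width: 12.2
gripper_force: 20.0
```

```bash
python3 st.py
```

```text
13.55 [  1.24   0.73 -15.68] [ 0.18 -0.11 -0.02] [581.83  88.49 154.06] [ 1.7999e+02 -5.0000e-02  4.3450e+01] [7.520e+00 2.194e+01 9.313e+01 2.000e-02 6.489e+01 5.405e+01]
```

Emit:
send_rows(targets=[[[0,0,0.01,0,0,0,1],[0,0,0,0,0,0,1]]])

```text
time_s: 13.75
ee_pos: [581.9, 88.4, 154.1]
ee_rot: [180.0, -0.0, 44.4]
force: [1.3, 1.2, -16.1]
gripper_width: 11.7
gripper_force: 20.0
```

```bash
python3 st.py
```

```text
13.75 [  1.25   1.24 -16.09] [ 0.25 -0.12 -0.06] [581.85  88.43 154.06] [ 1.7999e+02 -5.0000e-02  4.4370e+01] [7.510e+00 2.194e+01 9.313e+01 2.000e-02 6.489e+01 5.314e+01]
```

Emit:
send_rows(targets=[[[0,0,0.01,0,0,0,1],[0,0,0,0,0,0,1]]])

```text
time_s: 13.95
ee_pos: [581.8, 88.4, 154.1]
ee_rot: [180.0, -0.0, 45.3]
force: [2.4, 3.4, -15.4]
gripper_width: 12.2
gripper_force: 20.0
```

```bash
python3 st.py
```

```text
13.95 [  2.44   3.41 -15.44] [ 0.38 -0.21 -0.04] [581.83  88.41 154.05] [ 1.7999e+02 -4.0000e-02  4.5270e+01] [7.510e+00 2.194e+01 9.313e+01 2.000e-02 6.489e+01 5.223e+01]
```

Emit:
send_rows(targets=[[[0,0,0.01,0,0,0,1],[0,0,0,0,0,0,1]]])

```text
time_s: 14.15
ee_pos: [581.8, 88.4, 154.1]
ee_rot: [180.0, -0.0, 46.2]
force: [2.1, 1.6, -15.1]
gripper_width: 11.5
gripper_force: 20.0
```

```bash
python3 st.py
```

```text
14.15 [  2.08   1.64 -15.08] [ 0.45 -0.36 -0.05] [581.84  88.37 154.08] [ 1.7998e+02 -5.0000e-02  4.6170e+01] [7.510e+00 2.194e+01 9.313e+01 2.000e-02 6.489e+01 5.133e+01]
```

Emit:
send_rows(targets=[[[0,0,0.01,0.003,0.004,0,1],[0,0,0,0,0,0,1]]])

```text
time_s: 14.35
ee_pos: [582.0, 88.6, 153.9]
ee_rot: [180.0, 0.1, 47.1]
force: [1.1, 0.5, -15.4]
gripper_width: 12.1
gripper_force: 20.0
```

```bash
python3 st.py
```

```text
14.35 [  1.12   0.51 -15.38] [-0.05 -0.17 -0.06] [581.96  88.56 153.86] [1.7998e+02 7.0000e-02 4.7090e+01] [ 7.570e+00  2.200e+01  9.306e+01 -6.000e-02  6.498e+01  5.050e+01]
```

Emit:
send_rows(targets=[[[0,0,0.01,0,0,0,1],[0,0,0,0,0,0,1]]])

```text
time_s: 14.55
ee_pos: [581.9, 88.6, 153.8]
ee_rot: [180.0, 0.1, 48.0]
force: [0.9, 0.6, -15.0]
gripper_width: 11.7
gripper_force: 20.0
```

```bash
python3 st.py
```

```text
14.55 [  0.89   0.62 -14.97] [-0.2  -0.18 -0.06] [581.95  88.57 153.85] [1.7999e+02 6.0000e-02 4.7990e+01] [ 7.560e+00  2.200e+01  9.306e+01 -5.000e-02  6.497e+01  4.960e+01]
```

Emit:
send_rows(targets=[[[0,0,0.01,0,0,0,1],[0,0,0,0,0,0,1]]])

```text
time_s: 14.75
ee_pos: [582.0, 88.6, 153.9]
ee_rot: [180.0, 0.1, 48.9]
force: [0.6, -0.9, -15.5]
gripper_width: 11.7
gripper_force: 20.0
```

```bash
python3 st.py
```

```text
14.75 [  0.6   -0.92 -15.47] [-0.37 -0.08 -0.04] [582.02  88.57 153.88] [1.7998e+02 5.0000e-02 4.8880e+01] [ 7.560e+00  2.200e+01  9.306e+01 -5.000e-02  6.497e+01  4.870e+01]
```

Emit:
send_rows(targets=[[[0,0,0.01,0,0,0.002,1],[0,0,0,0,0,0,1]]])

```text
time_s: 14.95
ee_pos: [582.0, 88.6, 154.0]
ee_rot: [180.0, 0.1, 49.8]
force: [1.4, -1.7, -17.5]
gripper_width: 12.0
gripper_force: 20.0
```

```bash
python3 st.py
```

```text
14.95 [  1.36  -1.7  -17.51] [-0.5  -0.16 -0.1 ] [582.04  88.62 154.03] [1.7999e+02 5.0000e-02 4.9770e+01] [ 7.560e+00  2.200e+01  9.304e+01 -4.000e-02  6.500e+01  4.781e+01]
```

Emit:
send_rows(targets=[[[0,0,0.01,0,0,0,1],[0,0,0,0,0,0,1]]])

```text
time_s: 15.15
ee_pos: [582.1, 88.7, 154.1]
ee_rot: [180.0, 0.0, 50.7]
force: [1.9, -2.5, -18.4]
gripper_width: 12.1
gripper_force: 20.0
```

```bash
python3 st.py
```

```text
15.15 [  1.89  -2.51 -18.39] [-0.63 -0.21 -0.26] [582.07  88.66 154.1 ] [1.7999e+02 5.0000e-02 5.0670e+01] [ 7.560e+00  2.200e+01  9.303e+01 -4.000e-02  6.500e+01  4.691e+01]
```

Emit:
send_rows(targets=[[[0,0,0.01,0,0,0,1],[0,0,0,0,0,0,1]]])

```text
time_s: 15.35
ee_pos: [582.1, 88.7, 154.1]
ee_rot: [180.0, 0.0, 51.6]
force: [1.6, -3.1, -19.1]
gripper_width: 11.7
gripper_force: 20.0
```

```bash
python3 st.py
```

```text
15.35 [  1.58  -3.09 -19.13] [-0.71 -0.2  -0.32] [582.08  88.69 154.09] [1.7999e+02 4.0000e-02 5.1570e+01] [ 7.560e+00  2.200e+01  9.303e+01 -4.000e-02  6.499e+01  4.601e+01]
```

Emit:
send_rows(targets=[[[0,0,-0.02,0,0,0,1],[0,0,-0.02,0,0,0,1],[0,0,0,0,0,-0.005,1],[0,0,0,0,0,-0.005,1],[0,0,0,0,0,-0.005,1],[0,0,0,0,0,0,1]]])

```text
time_s: 15.95
ee_pos: [582.0, 88.8, 151.3]
ee_rot: [180.0, 0.0, 48.0]
force: [-1.0, -3.5, -15.1]
gripper_width: 12.3
gripper_force: 20.0
```

```bash
python3 st.py
```

```text
15.95 [ -0.97  -3.46 -15.08] [-0.93  0.12 -0.04] [581.97  88.77 151.35] [1.7999e+02 4.0000e-02 4.7980e+01] [ 7.570e+00  2.212e+01  9.327e+01 -3.000e-02  6.464e+01  4.961e+01]
```

Emit:
send_rows(targets=[[[0,0,0,0,0,-0.005,1],[0,0,0,0,0,-0.005,1],[0,0,0,0,0,0,1]]])

```text
time_s: 16.25
ee_pos: [582.0, 88.8, 149.2]
ee_rot: [-180.0, 0.0, 48.0]
force: [-1.1, -4.8, -14.1]
gripper_width: 11.9
gripper_force: 20.0
```

```bash
python3 st.py
```

```text
16.25 [ -1.13  -4.76 -14.09] [-1.03  0.27 -0.06] [581.98  88.83 149.24] [-1.800e+02  3.000e-02  4.796e+01] [ 7.570e+00  2.222e+01  9.344e+01 -2.000e-02  6.437e+01  4.962e+01]
```

Emit:
send_rows(targets=[[[0,0,0,0,-0.007,-0.005,1],[0,0,0,0,0,-0.005,1],[0,0,0,0,0,0,1]]])

```text
time_s: 16.55
ee_pos: [582.1, 88.4, 147.4]
ee_rot: [-179.9, -0.1, 47.9]
force: [-1.4, 0.2, -13.5]
gripper_width: 11.7
gripper_force: 20.0
```

Emit:
send_rows(targets=[[[0,0,0,0,0,-0.005,1],[0,0,0,0,0,0,1]]])

```text
time_s: 16.75
ee_pos: [582.1, 88.3, 147.1]
ee_rot: [-180.0, -0.1, 47.9]
force: [-3.5, 1.2, -8.5]
gripper_width: 11.9
gripper_force: 20.0
```

Emit:
send_rows(targets=[[[0,0,0,0,0,-0.005,1],[0,0,0,0,0,0,1]]])

```text
time_s: 16.95
ee_pos: [582.2, 88.3, 146.8]
ee_rot: [-180.0, -0.1, 47.9]
force: [-5.4, 2.3, -2.8]
gripper_width: 11.9
gripper_force: 20.0
```

```bash
python3 st.py
```

```text
16.95 [-5.42  2.29 -2.78] [ 0.4   1.14 -0.06] [582.15  88.3  146.84] [-1.7999e+02 -1.0000e-01  4.7940e+01] [7.460e+00 2.229e+01 9.369e+01 8.000e-02 6.395e+01 4.949e+01]
```

Emit:
send_rows(targets=[[[0,0,0,-0.008,0.003,-0.002,1],[0,0,0,0,0,0,1],[0,0,0,0,0,0,0.5],[0,0,0,0,0,0,0],[0,0,0,0,0,0,-0.1],[0,0,0,0,0,0,-0.1]]], grip_force=8)

```text
time_s: 17.55
ee_pos: [581.2, 88.2, 145.3]
ee_rot: [179.9, -0.1, 48.0]
force: [0.2, 0.1, 0.6]
gripper_width: 41.0
gripper_force: 0.0
```

Emit:
send_rows(targets=[[[0,0,0,0,0,0.05,-0.1],[0,0,0,0,0,0.1,-0.1],[0,0,0,0,0,0.15,-0.1],[0,0,0,0,0,0.15,-0.1],[0,0,0,0,0,0.1,-0.1],[0,0,0,0,0,0.05,-0.1],[0,0,0,0,0,0,-0.1]]])

```text
time_s: 18.25
ee_pos: [581.3, 88.3, 266.7]
ee_rot: [179.9, -0.2, 48.0]
force: [0.2, 0.9, -0.1]
gripper_width: 50.1
gripper_force: 0.0
```

Run:
```python
from h import *
s=env.state();print(s["time_s"],s["ee_pos"],s["ee_rot"],s["force"])
c=cam("wrist");p,d=optics.grab_frame("wrist");cv2.imwrite("pics/w3.png",p[:,:,::-1])
for r in optics.place_of("wrist","bar_top")[:1]: print(r,[onz(c,r["at"],z) for z in (156,175)])
for n in ["wrist","scene","side"]:
  c=cam(n)
  if n!="wrist": optics.grab_frame(n)
  for r in optics.place_of(n,"tab_top")[:1]: print(n,r,onz(c,r["at"],98))
```

```text
18.25 [581.30997124  88.27974483 266.7276368 ] [ 1.79862290e+02 -1.53663792e-01  4.79527844e+01] [ 0.2391846   0.93712352 -0.07704827]
{'at': [320.1, 199.8], 'conf': 0.71} [array([579.39151663,  86.21406797, 156.        ]), array([582.97322015,  90.28238978, 175.        ])]
wrist {'at': [286.4, 283.9], 'conf': 0.76} [450.06992422  14.74136863  98.        ]
scene {'at': [301.7, 161.4], 'conf': 0.67} [449.23124294  18.67826107  98.        ]
side {'at': [255.1, 230.8], 'conf': 0.97} [455.9178306    5.88845438  98.        ]
```

View pics/w3.png

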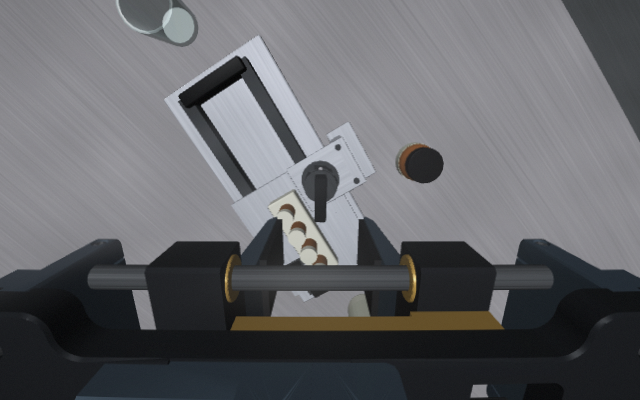

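Emit:
send_rows(targets=[[[0,0,-0.0825,-0.081,-0.0467,0,-0.1],[0,0,-0.0825,-0.081,-0.0467,0,-0.1],[0,0,-0.0825,-0.081,-0.0467,0,-0.1],[0,0,-0.0825,-0.081,-0.0467,0,-0.1],[0,0,-0.0825,-0.081,-0.0467,0,-0.1],[0,0,-0.0825,-0.081,-0.0467,0,-0.1],[0,0,-0.0825,-0.081,-0.0467,0,-0.1],[0,0,-0.0825,-0.081,-0.0467,0,-0.1],[0,0,0,0,0,-0.1,-0.1],[0,0,0,0,0,-0.1,-0.1],[0,0,0,0,0,-0.1,-0.1],[0,0,0,0,0,0,-0.1]]])

```text
time_s: 19.8
ee_pos: [448.8, 13.4, 202.5]
ee_rot: [179.9, 0.4, -11.5]
force: [-0.2, 0.9, -0.2]
gripper_width: 50.2
gripper_force: 0.0
```

Run:
```python
from h import *
s=env.state();print(s["time_s"],s["ee_pos"],s["ee_rot"],s["force"],s["gripper_width"])
c=cam("wrist");p,d=optics.grab_frame("wrist");cv2.imwrite("pics/w4.png",p[:,:,::-1])
for r in optics.place_of("wrist","tab_top")[:2]: print(r,onz(c,r["at"],98))
print(proj(c,[452,13.5,98]))
```

```text
19.8 [448.84348854  13.4222622  202.46001079] [179.92144314   0.36006949 -11.45635156] [-0.20106412  0.85035089 -0.19240008] 50.17375680516846
{'at': [317.2, 193.8], 'conf': 0.73} [453.64637985  15.0739629   98.        ]
[319.01581362 195.01733957]
```

View pics/w4.png

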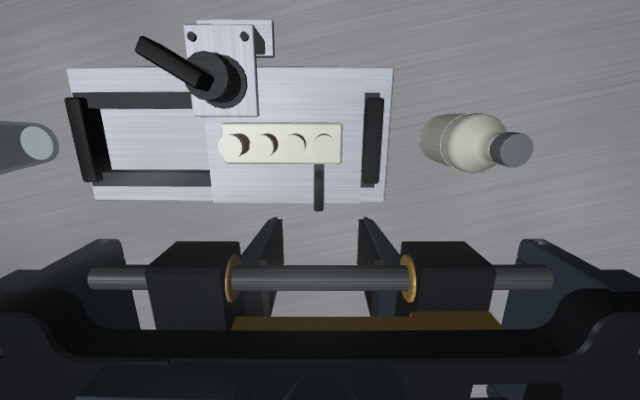

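Emit:
send_rows(targets=[[[0,0,0,0.015,0.002,-0.075,-0.1],[0,0,0,0,0,-0.075,-0.1],[0,0,0,0,0,-0.075,-0.1],[0,0,0,0,0,-0.075,-0.1],[0,0,0,0,0,-0.075,-0.1],[0,0,0,0,0,-0.075,-0.1],[0,0,0,0,0,-0.075,-0.1],[0,0,0,0,0,-0.075,-0.1],[0,0,0,0,0,-0.075,-0.1],[0,0,0,0,0,-0.02,-0.1],[0,0,0,0,0,0,-0.1]]])

```text
time_s: 21.0
ee_pos: [454.6, 13.9, 66.4]
ee_rot: [-180.0, -0.0, -11.4]
force: [0.5, 0.6, 0.2]
gripper_width: 50.4
gripper_force: 0.0
```

Emit:
send_rows(targets=[[[0,0,0,0,0,0,0.2],[0,0,0,0,0,0,0.5],[0,0,0,0,0,0,0.7],[0,0,0,0,0,0,1],[0,0,0,0,0,0,1]]], grip_force=8)

```text
time_s: 21.5
ee_pos: [454.1, 13.9, 66.2]
ee_rot: [180.0, -0.0, -11.5]
force: [-0.2, -0.4, -0.5]
gripper_width: 13.1
gripper_force: 0.0
```

```bash
python3 st.py
```

```text
21.5 [-0.24 -0.4  -0.54] [ 0.03  0.17 -0.  ] [454.08  13.85  66.18] [ 1.800e+02 -2.000e-02 -1.145e+01] [ 3.0000e-01  1.6610e+01  1.1694e+02 -1.0000e-02  4.6430e+01  1.0176e+02]
```

Emit:
send_rows(targets=[[[0,0,0,0,0,0,1],[0,0,0,0,0,0,1],[0,0,0,0,0,0,1]]], grip_force=8)

```text
time_s: 21.8
ee_pos: [454.1, 13.9, 66.1]
ee_rot: [-180.0, -0.0, -11.5]
force: [-0.2, -0.0, 1.9]
gripper_width: 10.2
gripper_force: 8.0
```

Emit:
send_rows(targets=[[[0,0,0,0.001,0.005,0,1],[0,0,0,0.002,0.01,0,1],[0,0,0,0.002,0.01,0,1],[0,0,0,0,0,0,1]]])

```text
time_s: 22.2
ee_pos: [455.1, 19.1, 66.1]
ee_rot: [180.0, -0.0, -11.4]
force: [-1.3, -0.8, 4.1]
gripper_width: 10.5
gripper_force: 8.0
```

```bash
python3 st.py
```

```text
22.2 [-1.28 -0.81  4.08] [-0.29  0.25 -0.21] [455.12  19.07  66.1 ] [ 1.800e+02 -1.000e-02 -1.143e+01] [  0.96  16.71 116.79  -0.    46.48 102.39]
```

Emit:
send_rows(targets=[[[0,0,0,0.004,0.0196,0,1],[0,0,0,0.004,0.0196,0,1],[0,0,0,0.004,0.0196,0,1],[0,0,0,0.004,0.0196,0,1],[0,0,0,0.004,0.0196,0,1],[0,0,0,0.004,0.0196,0,1],[0,0,0,0.004,0.0196,0,1],[0,0,0,0.004,0.0196,0,1],[0,0,0,0.004,0.0196,0,1],[0,0,0,0.004,0.0196,0,1]]])

```text
time_s: 23.2
ee_pos: [463.4, 58.5, 66.1]
ee_rot: [-180.0, -0.0, -11.4]
force: [0.1, -2.7, 4.6]
gripper_width: 10.0
gripper_force: 8.0
```

Emit:
send_rows(targets=[[[0,0,0,0.004,0.0196,0,1],[0,0,0,0.004,0.0196,0,1],[0,0,0,0.004,0.0196,0,1],[0,0,0,0.004,0.0196,0,1],[0,0,0,0.004,0.0196,0,1],[0,0,0,0.004,0.0196,0,1],[0,0,0,0.004,0.0196,0,1],[0,0,0,0.004,0.0196,0,1],[0,0,0,0.004,0.0196,0,1],[0,0,0,0.004,0.0196,0,1]]])

```text
time_s: 24.2
ee_pos: [471.5, 97.6, 66.1]
ee_rot: [-180.0, -0.1, -11.5]
force: [1.8, -4.1, 3.8]
gripper_width: 10.1
gripper_force: 8.0
```

Emit:
send_rows(targets=[[[0,0,0,0.004,0.0196,0,1],[0,0,0,0.004,0.0196,0,1],[0,0,0,0.004,0.0196,0,1],[0,0,0,0.004,0.0196,0,1],[0,0,0,0.004,0.0196,0,1],[0,0,0,0.004,0.0196,0,1],[0,0,0,0.004,0.0196,0,1],[0,0,0,0.004,0.0196,0,1],[0,0,0,0.004,0.0196,0,1],[0,0,0,0.004,0.0196,0,1]]])

```text
time_s: 25.2
ee_pos: [479.7, 136.8, 66.1]
ee_rot: [-180.0, -0.1, -11.4]
force: [5.4, -4.1, 4.4]
gripper_width: 9.8
gripper_force: 8.0
```

Emit:
send_rows(targets=[[[0,0,0,0.002,0.0098,0,1],[0,0,0,0.002,0.0098,0,1],[0,0,0,0.002,0.0098,0,1],[0,0,0,0.002,0.0098,0,1],[0,0,0,0.002,0.0098,0,1],[0,0,0,0.001,0.0049,0,1],[0,0,0,0.001,0.0049,0,1],[0,0,0,0,0,0,1]]])

```text
time_s: 26.0
ee_pos: [482.2, 148.6, 66.1]
ee_rot: [-180.0, -0.1, -11.4]
force: [4.9, -3.2, 3.8]
gripper_width: 10.0
gripper_force: 8.0
```

Emit:
send_rows(targets=[[[0,0,0,0.004,0.005,0,1],[0,0,0,0.003,0.005,0,1],[0,0,0,0,0,0,1]]])

```text
time_s: 26.3
ee_pos: [482.5, 150.6, 66.1]
ee_rot: [180.0, 0.0, -11.5]
force: [1.9, -2.4, 5.3]
gripper_width: 9.9
gripper_force: 8.0
```

Emit:
send_rows(targets=[[[0,0,0,0.001,0.005,0,1],[0,0,0,0,0,0,1]]])

```text
time_s: 26.5
ee_pos: [482.6, 151.0, 66.1]
ee_rot: [179.9, 0.0, -11.4]
force: [2.3, -4.6, 7.0]
gripper_width: 10.4
gripper_force: 8.0
```

Emit:
send_rows(targets=[[[0,0,0,0.001,0.005,0,1],[0,0,0,0,0,0,1]]])

```text
time_s: 26.7
ee_pos: [482.6, 151.0, 66.1]
ee_rot: [179.8, 0.0, -11.4]
force: [1.7, -7.2, 7.2]
gripper_width: 10.4
gripper_force: 8.0
```

Emit:
send_rows(targets=[[[0,0,0,0,0,0,0.5],[0,0,0,0,0,0,0.1],[0,0,0,0,0,0,-0.1],[0,0,0,0,0,0,-0.1]]])

```text
time_s: 27.1
ee_pos: [482.4, 152.5, 65.5]
ee_rot: [180.0, 0.1, -11.4]
force: [0.2, 0.3, 0.3]
gripper_width: 39.5
gripper_force: 0.0
```

Emit:
send_rows(targets=[[[0,0,0,0,0,0.03,-0.1],[0,0,0,0,0,0.08,-0.1],[0,0,0,0,0,0.12,-0.1],[0,0,0,0,0,0.12,-0.1],[0,0,0,0,0,0.12,-0.1],[0,0,0,0,0,0.12,-0.1],[0,0,0,-0.1,0,0.12,-0.1],[0,0,0,-0.1,0,0.12,-0.1],[0,0,0,-0.05,0,0,-0.1],[0,0,0,0,0,0,-0.1]]])

```text
time_s: 28.1
ee_pos: [432.1, 152.2, 232.3]
ee_rot: [-180.0, -0.0, -11.4]
force: [0.4, -0.2, -0.8]
gripper_width: 50.1
gripper_force: 0.0
```

Run:
```python
from h import *
s=env.state();print(s["time_s"],s["ee_pos"],s["force"],s["gripper_width"])
c=cam("wrist");p,d=optics.grab_frame("wrist");cv2.imwrite("pics/w5.png",p[:,:,::-1])
for r in optics.place_of("wrist","tab_top")[:1]: print(r,onz(c,r["at"],98))
```

```text
28.1 [432.08643488 152.20887349 232.25087624] [ 0.41697309 -0.17711668 -0.80580342] 50.07345764348588
{'at': [311.3, 150.2], 'conf': 0.61} [479.5462464  152.21240464  98.        ]
```

View pics/w5.png

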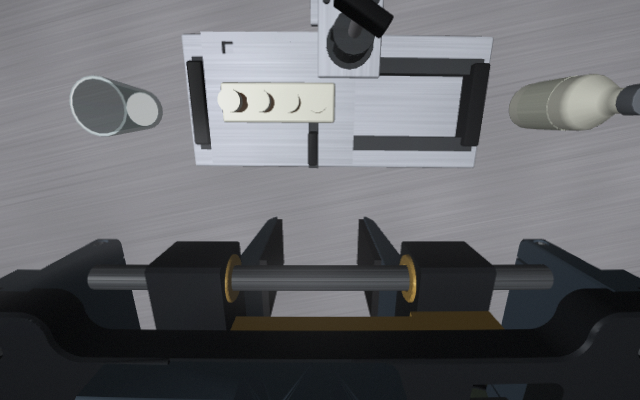

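The picture shows the carriage against the left end stop (column 207), with the tab at (313,146). The T-bar is still turned and parked at (365,12), and the beaker and bottle are untouched.

```bash
python3 -c "
from workcell import env
print(env.job_done())"
```

```text
the job is handed in; nothing more can be done
None
```

The plunger is parked retracted in its rest notch, the carriage is home at the left end of the slide, and the job is handed in at about 28 s of the 64 s allowed.

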